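Wind down the prop jack of the outboard tool rest

TASK

Two tool-rest brackets on the turning bench each have a crank-operated prop jack; one already stands on its wooden block, the other's foot still hangs clear of its block. Wind the crank of the hanging one clockwise until its foot bears firmly on the block and you feel the crank grow heavier, then stop without forcing it and let go. Leave the other jack's crank and the block where they are.

Things in the scene. Friction and masses are not known exactly. Their poses are not given: they have to be found in the camera images.
- grip (a point): Point on the hanging jack's upright crank knob: black, round, 26 mm across, 49 mm tall, spins freely on its pin; on the knob's axis, 32 mm above its lower end, 17 mm below its top, 227 mm above the bench. Circles level at 60 mm radius about the upright crank axis, over a flat crank arm; all else inside the circle is below 197 mm. Stiff: about 7 N at the knob; stays where left.
- foot: The hanging foot: rubber disc 56 mm across, 12 mm thick, under a steel leg. Origin: centre of its underside, on the crank axis, 16 to 26 mm above the block at the start. Goes down 5 mm per radian of crank, clockwise seen from above; touches within one turn. Then rubber yields: each radian adds 75 N at the foot, 6 N at the knob. 12 to 75 N serves, half a radian is right; over 90 N is forced.
- block: The pale wooden block under the hanging foot, 100 x 85 mm, 25 mm high, loose on the bench. Origin: centre of its underside. Its x axis lies along the longer side.
- grip_b (a point): The same point on the knob of the other jack, built alike, whose foot already stands on its own block: to be left alone.
Things that resemble listed ones, but are neither listed nor needed, are in the scene too. Leave any black or green look-alike of the block alone.

How it is judged:
At the end, for the whole second after the job is handed in: The foot of the jack that hung clear presses on its block with 12 to 75 N, within 25 mm of the block's middle, both at rest, the knob released (contact force between foot and block between 12 and 75 N and horizontal distance between foot and block below 0.025 m and linear speed of each of foot, block below 0.01 m/s); the robot touches nothing.
It fails at once if the jack is forced: its foot presses with more than 90 N (contact force between foot and block above 90 N).
It fails at once if the other jack's crank is turned (its knob moved more than 20 mm) (distance of grip_b from where it was at the start of the episode above 0.02 m).
It fails at once if the block is moved by more than 20 mm (distance of block from where it was at the start of the episode above 0.02 m).
It also fails if it takes over 43 s, if anything falls off the work surface, if the arm or the gripper's body presses on something with over 40 N, if the wrist force passes 120 N, or if a joint passes its speed limit or range.

ROBOT

A 6-joint arm with a two-finger parallel gripper is mounted at the origin on the work surface. World frame = base frame: x ahead of the robot, y to its left, z up, the work surface at z = 0. Lengths are in m, angles in rad, forces in N, time in s.
With the tool pointing down it reaches from about 0.25 to 0.725 m from the base axis. Payload 4 kg.
Tool frame: the origin (TCP) lies at the very end of the fingers, on their centre line; the grasp point (between the pads) lies 19 mm behind it; z points along the fingers, y is the direction in which the jaws open and shut (so a half turn about z gives the same grasp; the last joint's range is limited). The gripper opens to 85 mm and grips with 20 to 120 N. Pads are 22 mm wide; open, the fingers measure 114 mm over their backs; the gripper's body (76 mm by 85 mm) begins 54 mm behind the grasp point. The pads swing forward as they close: fully open they stand 13 mm farther back than shut.
Start: joints at [-1.34, 0.241, 0.005, 1.335, 0, 1.571], TCP at [0.114, -0.487, 0.231] pointing down, gripper open.
Joint ranges: [-2.72, 2.72], [-1.05, 1.87], [-1.09, 1.28], [-1.99, 2.15], [-1.42, 1.44], [-3.14, 3.14]. Speed limits (rad/s): [2.79, 2.79, 3.14, 3.14, 3.14, 3.14].

INTERFACE

Orientations are given as a unit quaternion [w, x, y, z].
In Python, from workcell import env gives the robot as it stands.
- The arm moves only by the tool arm_command, never from a script. Its argument "increments" is a list that holds one entry, the list of rows, each a list of 7 numbers: the turn, a rotation vector about the world's x, y, z in degrees, then the shift along the world's x, y, z in m, then the closure, from 0 (fully open) to 1 (shut). In form: [[[rx, ry, rz, tx, ty, tz, claw], ...]]. A call has 1 to 8 rows; each row is the pose to reach, as a shift and turn from the pose measured when the call began; what a row does not reach only later rows make up. A row lasts 1/10 s, in which the tool goes at most 50 mm and 8.59 degrees, less where a joint would pass 70% of its speed; a pose out of reach is approached as far as the arm can. A call with a gripper value outside its range is refused whole. The fingers move at their own pace and stop on an object; "grip_force" is the grip in N (left out, the last holds). Time passes only in rows, so rows that repeat a pose let the fingers close. It gives the time, the measured TCP pose, the force and the opening at its end, in the units of the state.
- env.get_obs(): the state, without advancing time (a new reading comes with each control period).
- env.snapshot(name): name is "side" or "top" or "wrist"; returns the picture (400x640x3 uint8, red, green, blue); there is no depth.
- env.camera_info(name): a dict with "mtx" (3x3 intrinsics, pixels), "eye" and "orientation" of the camera in the world; the wrist camera has in their place "T_tool_cam" (4x4, takes a point from camera to tool coordinates, whose origin is the TCP and whose axes are the flange's). Camera axes: x right, y down, z forward; pixel columns grow to the right and rows downward; lengths in m; the calibration is good to about 2 mm. A picture is of the moment at which its call begins: read the wrist's pose just before it. camera_info takes no time and is no camera call.
- env.finish_job(): hands the job in, once; it reports no verdict.
The state is a dict: "t": time; "joint_pos": joint angles; "joint_velocities": joint speeds; "joint_torque": joint torques, N m; "ee_pos": TCP position; "ee_rot": TCP orientation; "contact_force": force on the tool from outside, world axes, zero at the start; "moment": the same for the moment, N m; "opening": finger opening in m.
Only numpy, scipy, OpenCV 4.12 (cv2) and the standard library are available. Lean on these libraries where they do the work, as an engineer would, in place of code of your own. Each camera call takes 0.05 s, during which the arm holds its last target. There are 200 camera calls.

## Working session

There is one attempt and no reset: what is moved stays moved. The work goes in short steps, Python scripts to look and compute and a tool call to move; the robot and the scene stay as the last step left them, time stands still between calls to the robot, and variables do not carry over. Pictures are saved under pics/ and viewed, about 8 in all and at most 12, crops included, and the job is handed in when it is done.

Besides the shell and the picture viewer there is one more tool, called after "Request:" as name([rows], argument=value, ...), one row to a line, values as JSON. arm_command: Moves the arm, as the interface text tells. Its arguments: {"type":"object","properties":{"increments":{"type":"array"},"grip_force":{"type":"number"}},"required":["increments"]}

```bash
mkdir -p pics
cat > h.py <<'E'
import numpy as np, cv2
from workcell import env
from scipy.spatial.transform import Rotation as R
def cam(n,obs=None):
    c=env.camera_info(n); K=np.array(c['mtx'])
    if n=='wrist':
        o=obs; q=o['ee_rot']; T=np.eye(4); T[:3,:3]=R.from_quat(np.roll(q,-1)).as_matrix(); T[:3,3]=o['ee_pos']
        T=T@np.array(c['T_tool_cam']); return K,T[:3,3],T[:3,:3]
    o=np.array(c['orientation']); M=o if o.shape==(3,3) else R.from_quat(np.roll(o,-1)).as_matrix()
    return K,np.array(c['eye']),M
def ray(C,px,z):
    K,e,M=C; d=M@np.linalg.inv(K)@np.array([px[0],px[1],1.]); return e+d*(z-e[2])/d[2]
def proj(C,p):
    K,e,M=C; q=K@(M.T@(np.array(p)-e)); return q[:2]/q[2]
def save(n,name):
    im=env.snapshot(n); cv2.imwrite(f'pics/{name}.png',im[:,:,::-1]); return im
E
python3 - <<'E'
from h import *
o=env.get_obs(); print(o)
for n in('top','side'): save(n,n+'0'); print(env.camera_info(n))
print(env.camera_info('wrist'))
a=np.vstack([cv2.imread(f'pics/{n}0.png') for n in('top','side')]);
E
```

```text
{'t': 0.0, 'joint_pos': array([-1.34002872e+00,  2.41403291e-01,  3.72289411e-03,  1.33519230e+00,
       -3.24597343e-05,  1.57078163e+00]), 'joint_velocities': array([ 0.00112027,  0.00153193,  0.00187587, -0.00012072, -0.0013535 ,
        0.00016812]), 'joint_torque': array([-5.69876702e-04, -3.72310925e+01,  2.52411354e+01,  1.66852470e-02,
        1.60581876e-04, -1.91025563e-06]), 'ee_pos': array([ 0.11420877, -0.48613463,  0.23041728]), 'ee_rot': array([-1.02941457e-03,  9.93349287e-01,  1.15135204e-01, -1.35638521e-04]), 'contact_force': array([-0.28510855, -0.05536487, -0.34389908]), 'moment': array([0.0009065 , 0.01741959, 0.020286  ]), 'opening': 0.08491735414084456}
{'mtx': array([[379.16826827,   0.        , 321.23315326],
       [  0.        , 379.16826827, 199.08190714],
       [  0.        ,   0.        ,   1.        ]]), 'eye': array([0.41753624, 0.07267369, 0.99138534]), 'orientation': array([ 0.02278594, -0.70448818,  0.70921643, -0.01375745])}
{'mtx': array([[439.97966909,   0.        , 323.12768298],
       [  0.        , 439.97966909, 202.26324646],
       [  0.        ,   0.        ,   1.        ]]), 'eye': array([0.27558009, 0.82184469, 1.09044039]), 'orientation': array([ 0.04132222, -0.11579292,  0.93533287, -0.3317181 ])}
{'mtx': array([[300.42569538,   0.        , 321.17006364],
       [  0.        , 300.42569538, 196.07054581],
       [  0.        ,   0.        ,   1.        ]]), 'T_tool_cam': array([[-1.25156230e-04, -9.56355668e-01, -2.92205101e-01,
         7.48981529e-02],
       [ 9.99999815e-01, -2.93506665e-04,  5.32299250e-04,
        -5.65115058e-04],
       [-5.94831550e-04, -2.92204981e-01,  9.56355528e-01,
        -1.42867468e-01],
       [ 0.00000000e+00,  0.00000000e+00,  0.00000000e+00,
         1.00000000e+00]])}
```

View pics/top0.png

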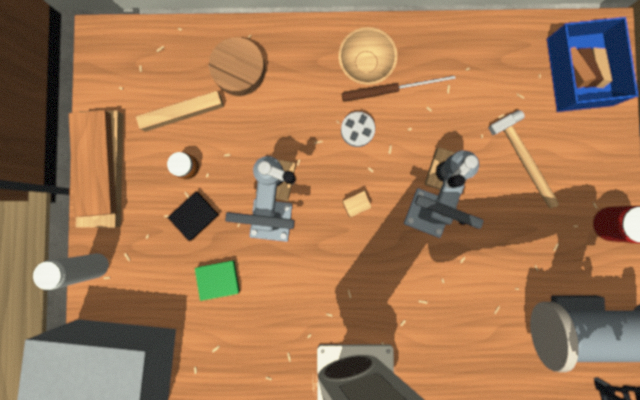

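View pics/side0.png

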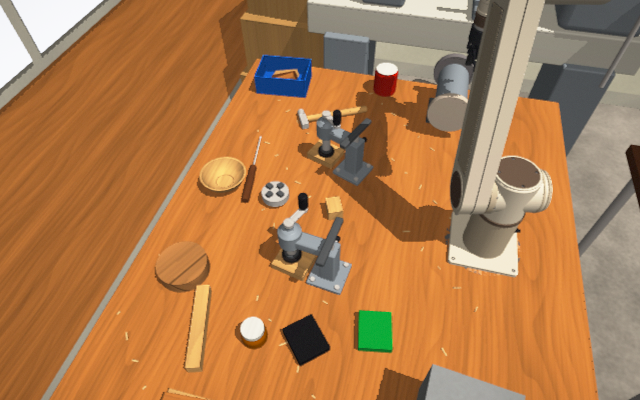

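Top view: jack A has its knob at (290,178) and jack B at (456,181). In the side view the knobs are at (303,202) and (337,117). The black and green pads at (193,215) and (217,280) are only look-alikes of the block. Next I'll crop both feet closely to see which one hangs.

Run:
```python
from h import *
s=cv2.imread('pics/side0.png');t=cv2.imread('pics/top0.png')
r=lambda a:cv2.resize(a,(400,300),interpolation=cv2.INTER_CUBIC)
cv2.imwrite('pics/c.png',np.vstack([np.hstack([r(s[190:295,255:395]),r(s[90:195,280:420])]),np.hstack([r(t[130:250,210:370]),r(t[130:250,370:530])])]))
for n,ks in(('top',[(290,178),(456,181)]),):
  for k in ks: print(n,ray(cam(n),k,.244))
for k in [(303,196),(337,112)]: print(ray(cam('side'),k,.244))
```

```text
top [0.49850232 0.14373059 0.244     ]
top [ 0.49003226 -0.18359548  0.244     ]
[0.49744484 0.14854584 0.244     ]
[ 0.48790208 -0.18924233  0.244     ]
```

View pics/c.png

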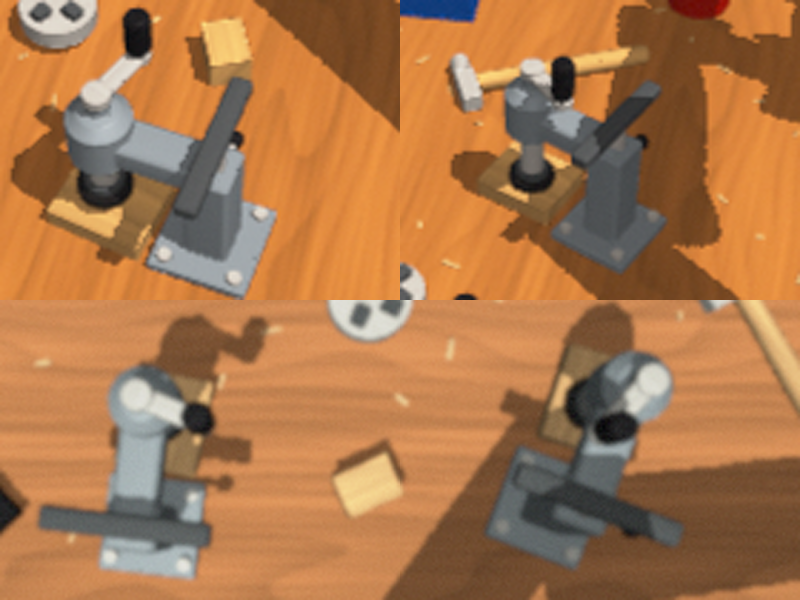

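```bash
cat >> h.py <<'E'
def tri(C1,p1,C2,p2):
    P=[C[0]@np.hstack([C[2].T,-(C[2].T@C[1])[:,None]]) for C in(C1,C2)]
    X=cv2.triangulatePoints(P[0],P[1],np.array(p1,float),np.array(p2,float)).ravel(); return X[:3]/X[3]
E
python3 - <<'E'
from h import *
T,S=cam('top'),cam('side')
for nm,tn,sn,tk,sk,sf in (('A',(264.8,168),(289,224),(289.5,177),(303,196),(291.7,255.5)),('B',(470.8,162.8),(326.5,115),(456,180.5),(337,112),(326.2,152))):
    n=tri(T,tn,S,sn); print(nm,'nut',n,'knob',tri(T,tk,S,sk))
    for z in(.2,.205): print('axis',ray(T,tn,z),ray(S,sn,z))
    print('knob',ray(T,tk,.244))
    # foot centre height : z where side ray closest to axis
    zs=np.arange(.02,.1,.001); d=[np.linalg.norm(ray(S,sf,z)[:2]-n[:2]) for z in zs]; i=np.argmin(d); print('foot z',zs[i],d[i])
E
```

```text
A nut [0.52347468 0.20230429 0.18850779] knob [0.49967443 0.14493225 0.23937298]
axis [0.52479993 0.20092707 0.2       ] [0.51814116 0.210106   0.2       ]
axis [0.52412224 0.20011676 0.205     ] [0.51677913 0.21354103 0.205     ]
knob [0.50050043 0.14471855 0.244     ]
foot z 0.03900000000000002 0.0006713851277820656
B nut [ 0.53255311 -0.23600457  0.18607872] knob [ 0.48813934 -0.18196023  0.24991268]
axis [ 0.5322377  -0.23041085  0.2       ] [ 0.52733618 -0.2198291   0.2       ]
axis [ 0.53151301 -0.22849595  0.205     ] [ 0.52592252 -0.2139799   0.205     ]
knob [ 0.49102078 -0.18361982  0.244     ]
foot z 0.023000000000000003 0.0012373051816349152
```

Jack A's foot sits about 16 mm higher than B's, and less of its leg shows, so A at (0.52, 0.20) is the hanging one. Before moving I'll check the tool-rest bar height and the grasp axis.

Run:
```python
from h import *
T,S=cam('top'),cam('side')
print(tri(T,(226,216),S,(320,263)),tri(T,(294,222),S,(341,220)))
o=env.get_obs();print(R.from_quat(np.roll(o['ee_rot'],-1)).as_matrix().round(3))
```

```text
[0.42104188 0.28759882 0.17677141] [0.40410067 0.14152307 0.16542322]
[[ 0.973  0.229 -0.   ]
 [ 0.229 -0.973  0.002]
 [ 0.    -0.002 -1.   ]]
```

Request:
arm_command([
  [[0,0,0,0,0,0.05,0],[0,0,0,0,0,0.1,0],[0,0,8,0.02,0.04,0.11,0],[0,0,16,0.05,0.08,0.11,0],[0,0,24,0.08,0.12,0.11,0],[0,0,32,0.11,0.16,0.11,0],[0,0,40,0.14,0.2,0.11,0],[0,0,48,0.17,0.24,0.11,0]],
])

```text
t: 0.9
ee_pos: [0.2847, -0.2444, 0.3403]
ee_rot: [-0.001, 0.859, 0.511, -0.0]
contact_force: [0.7, -1.1, -0.0]
opening: 0.0854
```

Request:
arm_command([
  [[0,0,8,0.03,0.049,0,0],[0,0,16,0.055,0.098,0,0],[0,0,24,0.08,0.147,0,0],[0,0,32,0.11,0.196,0,0],[0,0,40,0.135,0.245,0,0],[0,0,43,0.16,0.294,0,0],[0,0,43,0.19,0.343,0,0],[0,0,43,0.215,0.389,-0.01,0]],
])

```text
t: 1.7
ee_pos: [0.4777, 0.106, 0.3353]
ee_rot: [-0.0, 0.612, 0.791, -0.0]
contact_force: [-0.2, -0.5, 0.3]
opening: 0.0852
```

Request:
arm_command([
  [[0,0,0,0,0,0,0],[0,0,0,0,0,0,0]],
])

```text
t: 1.9
ee_pos: [0.4774, 0.107, 0.334]
ee_rot: [-0.001, 0.611, 0.792, -0.002]
contact_force: [-0.6, -0.1, 0.4]
opening: 0.0853
```

Run:
```python
from h import *
o=env.get_obs(); print(o['ee_pos'],o['joint_pos'].round(2)); im=save('wrist','w1'); C=cam('wrist',o)
print(proj(C,(.4995,.1447,.244)),proj(C,(.4995,.1447,.195)),proj(C,(.523,.202,.19)),proj(C,(.523,.202,.025)))
```

```text
[0.47741109 0.10701662 0.3340282 ] [ 0.22  0.2   0.22  1.59 -0.    1.53]
[360.65038152 163.06565997] [354.27903769 153.21430071] [396.58630385  97.96249728] [369.33044819 100.05296393]
```

View pics/w1.png

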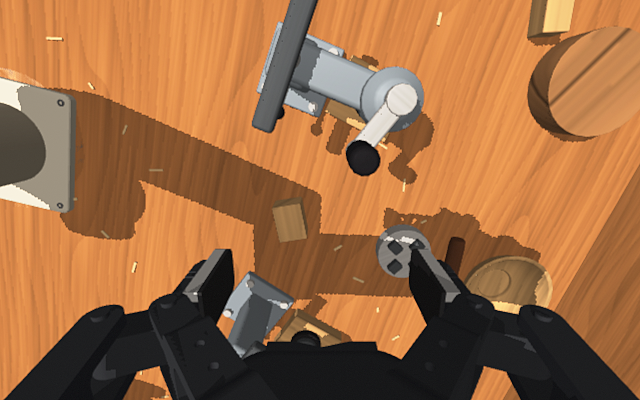

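The wrist view shows the knob top at about (363,157), the nut at (402,99), and the hub and crank arm as expected. All three are within 6 px of the prediction.

Run:
```python
from h import *
o=env.get_obs(); C=cam('wrist',o); im=cv2.imread('pics/w1.png')
m=(im.max(2)<45).astype(np.uint8); m[:,:330]=0;m[:,400:]=0;m[:130]=0;m[190:]=0
n,l,s,c=cv2.connectedComponentsWithStats(m); i=1+np.argmax(s[1:,4]); print(s[i],c[i])
k=ray(C,(362.5,157),.244); a=[ray(C,(402,99),z) for z in(.19,.2,.205)]; print(k,a,[np.hypot(*(k-x)[:2]) for x in a])
ctr=np.array([.5,.1447]); print(k-o['ee_pos'])
```

```text
[346 140  34  36 882] [362.34353741 157.66780045]
[0.49958111 0.1484474  0.244     ] [array([0.52833126, 0.20128999, 0.19      ]), array([0.52591268, 0.20051666, 0.2       ]), array([0.52470339, 0.20012999, 0.205     ])] [np.float64(0.06015738308541793), np.float64(0.058348599994675565), np.float64(0.05746493722552531)]
[ 0.02238289  0.04250535 -0.09068154]
```

Request:
arm_command([
  [[0,0,0,0.011,0.02,0,0],[0,0,0,0.022,0.04,-0.02,0],[0,0,0,0.022,0.04,-0.06,0],[0,0,0,0.022,0.04,-0.095,0],[0,0,0,0.022,0.04,-0.115,0],[0,0,0,0.022,0.04,-0.125,0],[0,0,0,0.022,0.04,-0.126,0],[0,0,0,0.022,0.04,-0.126,0]],
])

```text
t: 2.75
ee_pos: [0.4998, 0.1453, 0.2101]
ee_rot: [-0.0, 0.612, 0.791, -0.001]
contact_force: [-0.4, -0.3, -0.6]
opening: 0.0854
```

Request:
arm_command([
  [[0,0,0,0,0,0,0.3],[0,0,0,0,0,0,0.5],[0,0,0,0,0,0,0.6],[0,0,0,0,0,0,0.8],[0,0,0,0,0,0,1],[0,0,0,0,0,0,1],[0,0,0,0,0,0,1]],
], grip_force=40)

```text
t: 3.45
ee_pos: [0.5012, 0.1459, 0.2111]
ee_rot: [0.001, 0.612, 0.791, 0.001]
contact_force: [4.1, 2.7, 5.0]
opening: 0.0247
```

Run:
```python
from h import *
o=env.get_obs(); print(o['t'],o['ee_pos'],o['contact_force'],o['moment'],o['opening']); im=save('wrist','w2')
```

```text
3.45 [0.50119601 0.14588559 0.21108897] [4.10630513 2.72890685 5.01552901] [ 0.44133871 -0.89945418 -0.02797752] 0.024704509970689955
```

View pics/w2.png

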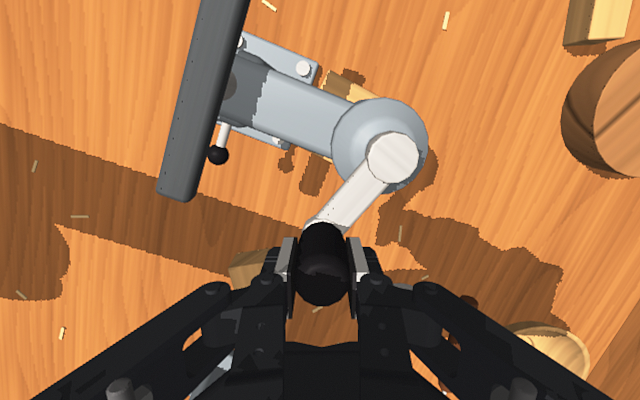

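The knob is between the pads (opening 24.7 mm). Next I'll refine the axis and work out the arc shifts.

```bash
cat > arc.py <<'E'
import sys
from h import *
# usage: arc.py ax ay step n
ax,ay,st,n=map(float,sys.argv[1:5]); o=env.get_obs(); p=o['ee_pos'][:2]; v=p-[ax,ay]; t=np.arctan2(v[1],v[0])
f=o['contact_force'];tg=np.array([np.sin(t),-np.cos(t)])
print('t',o['t'],'r',np.hypot(*v),'deg',np.degrees(t),'Ftan',f[:2]@tg,'Frad',f[:2]@[np.cos(t),np.sin(t)],f)
for i in range(1,int(n)+1):
    a=t-st*i; print(np.round(np.array([ax,ay])+.06*np.array([np.cos(a),np.sin(a)])-p,4))
E
python3 - <<'E'
from h import *
o=env.get_obs(); C=cam('wrist',o); print([ray(C,(393,159),z) for z in (.19,.2)])
E
python3 arc.py .526 .2005 .12 8
```

```text
[array([0.52820853, 0.20066416, 0.19      ]), array([0.52539519, 0.20176758, 0.2       ])]
t 3.5 r 0.05998557824337526 deg -114.43012829747717 Ftan -3.578590506894382 Frad -3.8273586809724716 [4.84111751 2.00463606 4.25870243]
[-0.0064  0.0034]
[-0.0123  0.0075]
[-0.0177  0.0122]
[-0.0224  0.0176]
[-0.0265  0.0235]
[-0.0299  0.0299]
[-0.0324  0.0366]
[-0.0342  0.0436]
```

Request:
arm_command([
  [[0,0,0,-0.0064,0.0034,0,1],[0,0,0,-0.0123,0.0075,0,1],[0,0,0,-0.0177,0.0122,0,1],[0,0,0,-0.0224,0.0176,0,1],[0,0,0,-0.0265,0.0235,0,1],[0,0,0,-0.0299,0.0299,0,1],[0,0,0,-0.0324,0.0366,0,1],[0,0,0,-0.0342,0.0436,0,1]],
])

```text
t: 4.3
ee_pos: [0.4678, 0.1873, 0.2111]
ee_rot: [0.003, 0.613, 0.79, -0.0]
contact_force: [5.6, -5.7, 2.9]
opening: 0.0247
```

```bash
python3 arc.py .526 .2005 .12 8
```

```text
t 4.3 r 0.05971056894661732 deg -167.2263602934475 Ftan -6.789335311332644 Frad -4.243505808935655 [ 5.63960495 -5.68306884  2.91596056]
[-0.0014  0.007 ]
[-0.0018  0.0142]
[-0.0012  0.0214]
[0.0002 0.0285]
[0.0024 0.0353]
[0.0055 0.0418]
[0.0093 0.0479]
[0.0138 0.0535]
```

Request:
arm_command([
  [[0,0,0,-0.0014,0.007,0,1],[0,0,0,-0.0018,0.0142,0,1],[0,0,0,-0.0012,0.0214,0,1],[0,0,0,0.0002,0.0285,0,1],[0,0,0,0.0024,0.0353,0,1],[0,0,0,0.0055,0.0418,0,1],[0,0,0,0.0093,0.0479,0,1],[0,0,0,0.0138,0.0535,0,1]],
])

```text
t: 5.1
ee_pos: [0.4796, 0.2381, 0.211]
ee_rot: [0.004, 0.613, 0.79, -0.004]
contact_force: [-3.0, -6.0, 9.0]
opening: 0.0248
```

```bash
python3 arc.py .526 .2005 .12 8
```

```text
t 5.1 r 0.05969715277330475 deg 140.97219762929808 Ftan -6.540383392102859 Frad -1.4493456347234583 [-2.99255217 -5.99348389  9.01199217]
[0.0046 0.0055]
[0.0101 0.0102]
[0.0161 0.0142]
[0.0225 0.0174]
[0.0292 0.0199]
[0.0362 0.0215]
[0.0434 0.0223]
[0.0506 0.0223]
```

Request:
arm_command([
  [[0,0,0,0.0046,0.0055,0,1],[0,0,0,0.0101,0.0102,0,1],[0,0,0,0.0161,0.0142,0,1],[0,0,0,0.0225,0.0174,0,1],[0,0,0,0.0292,0.0199,0,1],[0,0,0,0.0362,0.0215,0,1],[0,0,0,0.0434,0.0223,0,1],[0,0,0,0.0506,0.0223,0,1]],
])

```text
t: 5.9
ee_pos: [0.527, 0.2604, 0.2111]
ee_rot: [0.001, 0.613, 0.79, -0.006]
contact_force: [-6.3, 0.8, 8.2]
opening: 0.0248
```

```bash
python3 arc.py .526 .2005 .1 8
```

```text
t 5.9 r 0.05993532120152005 deg 89.03424631930235 Ftan -6.303296445927692 Frad 0.721516899769495 [-6.29024004  0.8276551   8.23709527]
[ 0.006  -0.0003]
[ 0.0119 -0.0013]
[ 0.0177 -0.0029]
[ 0.0233 -0.0051]
[ 0.0286 -0.0078]
[ 0.0337 -0.011 ]
[ 0.0384 -0.0147]
[ 0.0427 -0.0189]
```

Request:
arm_command([
  [[0,0,0,0.006,-0.0003,0,1],[0,0,0,0.0119,-0.0013,0,1],[0,0,0,0.0177,-0.0029,0,1],[0,0,0,0.0233,-0.0051,0,1],[0,0,0,0.0286,-0.0078,0,1]],
])

```text
t: 6.4
ee_pos: [0.553, 0.2541, 0.2111]
ee_rot: [-0.002, 0.612, 0.791, -0.007]
contact_force: [-5.0, 3.3, 5.0]
opening: 0.0245
```

```bash
python3 arc.py .526 .2005 .1 5
```

```text
t 6.4 r 0.060074181628056035 deg 63.25905351202851 Ftan -5.968019855857726 Frad 0.7410479095961078 [-4.99630051  3.34714717  5.01392332]
[ 0.0052 -0.003 ]
[ 0.0101 -0.0065]
[ 0.0146 -0.0104]
[ 0.0187 -0.0148]
[ 0.0224 -0.0196]
```

Request:
arm_command([
  [[0,0,0,0.0052,-0.003,0,1],[0,0,0,0.0101,-0.0065,0,1],[0,0,0,0.0146,-0.0104,0,1],[0,0,0,0.0187,-0.0148,0,1]],
])

```text
t: 6.8
ee_pos: [0.5697, 0.242, 0.2111]
ee_rot: [-0.005, 0.611, 0.792, -0.006]
contact_force: [-2.8, 7.7, 3.8]
opening: 0.025
```

```bash
python3 arc.py .526 .2005 .1 5
```

```text
t 6.8 r 0.060230254067440335 deg 43.49217221239606 Ftan -7.468563934510773 Frad 3.2800888024542094 [-2.76067917  7.67574624  3.8077891 ]
[ 0.0037 -0.0047]
[ 0.0072 -0.0096]
[ 0.0101 -0.0149]
[ 0.0125 -0.0204]
[ 0.0143 -0.0261]
```

Request:
arm_command([
  [[0,0,0,0.0037,-0.0047,0,1],[0,0,0,0.0072,-0.0096,0,1]],
])

```text
t: 7.0
ee_pos: [0.5751, 0.2355, 0.2111]
ee_rot: [-0.008, 0.61, 0.792, -0.005]
contact_force: [-1.8, 9.9, 3.3]
opening: 0.0251
```

```bash
python3 arc.py .526 .2005 .1 5
```

```text
t 7.0 r 0.060311011932581676 deg 35.53137830402519 Ftan -9.099087108099171 Frad 4.303675828692522 [-1.78560277  9.90588888  3.29651332]
[ 0.003  -0.0052]
[ 0.0057 -0.0106]
[ 0.0079 -0.0162]
[ 0.0095 -0.0219]
[ 0.0105 -0.0279]
```

Resistance has risen from about 6.3 N to 9.1 N. I'll hold for a steady reading and look from the side.

```bash
python3 - <<'E'
from h import *
s=save('side','s2')[:,:,::-1]
F=[]
for i in range(3): env.snapshot('side'); F.append(env.get_obs()['contact_force'].round(2))
print(F, env.get_obs()['ee_pos'])
s0=cv2.imread('pics/side0.png'); r=lambda a:cv2.resize(a,(400,400),interpolation=cv2.INTER_CUBIC)
cv2.imwrite('pics/c2.png',np.hstack([r(s0[200:300,250:350]),r(s[200:300,250:350])]))
E
python3 arc.py .526 .2005 .1 2
```

```text
[array([-1.41,  7.03,  2.63]), array([-0.38,  7.35,  3.94]), array([-0.8 ,  6.21,  2.81])] [0.57575727 0.23456923 0.21113333]
t 7.2 r 0.06030338618719046 deg 34.39977371249944 Ftan -5.570320089982602 Frad 2.848027035676809 [-0.79707699  6.20519074  2.8055677 ]
[ 0.0029 -0.0053]
[ 0.0055 -0.0107]
```

View pics/c2.png

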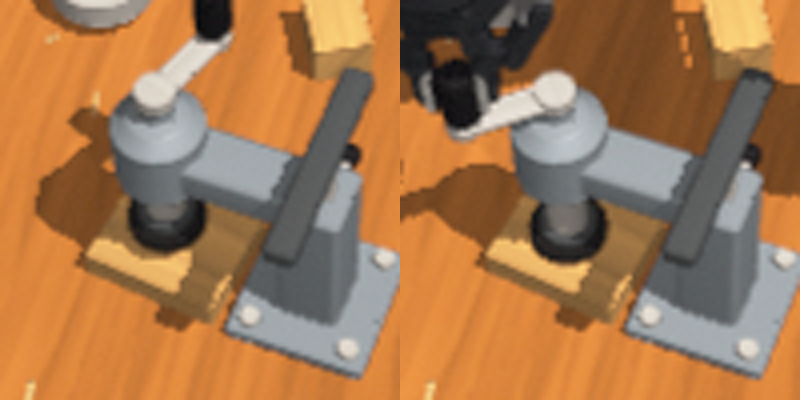

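```bash
python3 arc.py .526 .2005 .07 3
python3 - <<'E'
from h import *
S=cam('side'); print([proj(S,(.526,.2005,z)).round(1) for z in(.05,.04,.03,.02)])
E
```

```text
t 7.2 r 0.06030338618719046 deg 34.39977371249944 Ftan -5.570320089982602 Frad 2.848027035676809 [-0.79707699  6.20519074  2.8055677 ]
[ 0.002  -0.0037]
[ 0.004  -0.0074]
[ 0.0057 -0.0112]
[array([290.6, 252.6]), array([290.8, 254.5]), array([291. , 256.4]), array([291.2, 258.3])]
```

Request:
arm_command([
  [[0,0,0,0.002,-0.0037,0,1],[0,0,0,0.004,-0.0074,0,1],[0,0,0,0.0057,-0.0112,0,1]],
])

```text
t: 7.5
ee_pos: [0.5802, 0.227, 0.2112]
ee_rot: [-0.01, 0.609, 0.793, -0.003]
contact_force: [-0.7, 10.7, 3.1]
opening: 0.025
```

```bash
python3 arc.py .526 .2005 .07 3
```

```text
t 7.5 r 0.06030851818826119 deg 26.118397821173122 Ftan -9.858384915096323 Frad 4.108102608243603 [-0.6513233  10.66020817  3.08414479]
[ 0.0014 -0.004 ]
[ 0.0029 -0.0079]
[ 0.004  -0.0119]
```

Request:
arm_command([
  [[0,0,0,0.0014,-0.004,0,1],[0,0,0,0.0022,-0.006,0,1]],
])

```text
t: 7.7
ee_pos: [0.5813, 0.2248, 0.2111]
ee_rot: [-0.013, 0.608, 0.794, -0.001]
contact_force: [0.4, 10.7, 2.6]
opening: 0.025
```

```bash
python3 arc.py .526 .2005 .07 1
```

```text
t 7.7 r 0.060358123713106906 deg 23.72279042339181 Ftan -9.641709617149148 Frad 4.624072823080253 [ 0.35437572 10.68733043  2.57450815]
[ 0.0012 -0.004 ]
```

Ftan is steady at about 9.7 N, roughly 3 N above running friction, which means about half a radian of compression. I'll stop, release and lift straight up.

Request:
arm_command([
  [[0,0,0,0,0,0,0.9],[0,0,0,0,0,0,0.5],[0,0,0,0,0,0,0.1],[0,0,0,0,0,0,0],[0,0,0,0,0,0,0],[0,0,0,0,0,0.02,0],[0,0,0,0,0,0.06,0],[0,0,0,0,0,0.1,0]],
])

```text
t: 8.5
ee_pos: [0.5804, 0.2243, 0.3112]
ee_rot: [-0.014, 0.608, 0.794, -0.002]
contact_force: [0.7, -0.0, -0.2]
opening: 0.0855
```

Request:
arm_command([
  [[0,0,0,-0.02,-0.04,0,0],[0,0,0,-0.04,-0.08,0,0],[0,0,0,-0.06,-0.12,0,0],[0,0,0,-0.08,-0.16,0,0],[0,0,0,-0.08,-0.16,0,0],[0,0,0,-0.08,-0.16,0,0]],
])

```text
t: 9.1
ee_pos: [0.5002, 0.0634, 0.3117]
ee_rot: [-0.013, 0.609, 0.793, -0.002]
contact_force: [-0.1, 0.9, 0.1]
opening: 0.0856
```

Run:
```python
from h import *
o=env.get_obs(); print(o['t'],o['ee_pos'],o['contact_force']); im=save('wrist','w3'); s=save('side','s3')
np.set_printoptions(suppress=True)
t=save('top','t3')
cv2.imwrite('pics/c3.png',np.hstack([cv2.resize(a[:,:,::-1],(400,400),interpolation=cv2.INTER_CUBIC) for a in (s[180:300,240:360],t[110:260,220:370])]))
```

```text
9.1 [0.50017453 0.06337626 0.31167855] [-0.09994324  0.86022802  0.05461289]
```

View pics/c3.png

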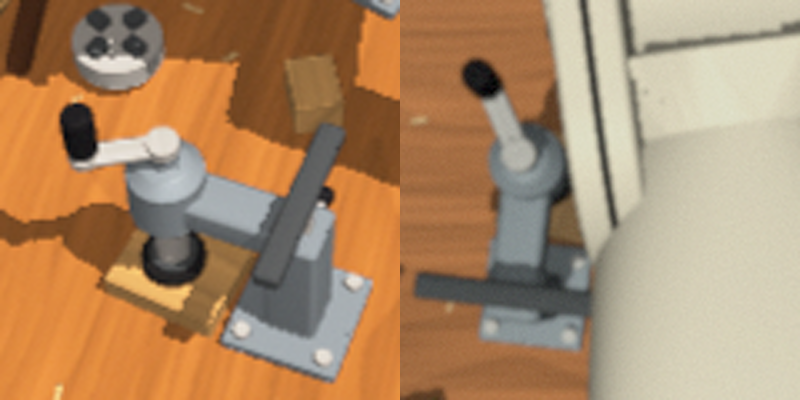

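View pics/w3.png

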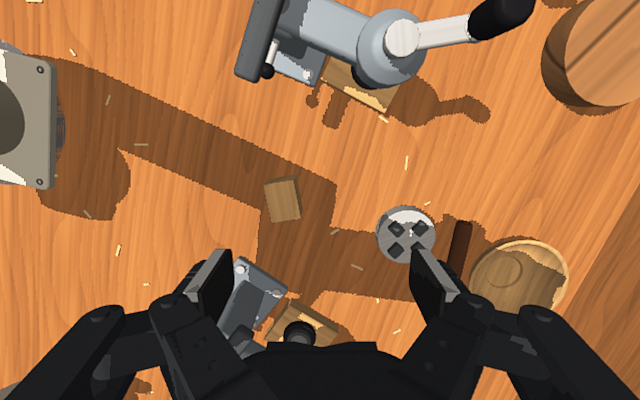

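The knob is free, the arm is clear and the block hasn't visibly moved. I'll check the final knob angle from the top picture (knob top at about (250.5,138.5)).

Run:
```python
from h import *
T,S=cam('top'),cam('side'); a=np.array([.526,.2005])
im=cv2.imread('pics/t3.png'); 
k1=ray(T,(250.5,138.7),.244)[:2]; k0=ray(T,(289.5,177.5),.244)[:2]
s1=ray(S,(263,211.5),.244)[:2]; s0=ray(S,(303,196),.244)[:2]
for p,q in((k0,k1),(s0,s1)):
  A=[np.degrees(np.arctan2(*(x-a)[::-1])) for x in(p,q)]; print(p,q,A,np.radians((A[0]-A[1])%360))
# block shift: same pixels changed in side view near the block's front edge
b0=cv2.imread('pics/side0.png');b1=cv2.imread('pics/s3.png')
print(cv2.phaseCorrelate(*[np.float32(cv2.cvtColor(b,cv2.COLOR_BGR2GRAY)[258:282,268:312]) for b in(b0,b1)]))
```

```text
[0.49950515 0.14472057] [0.57785535 0.22246298] [np.float64(-115.40740221552902), np.float64(22.95475832031007)] 3.8683100456562327
[0.49744484 0.14854584] [0.57857886 0.21965359] [np.float64(-118.79417693000369), np.float64(20.01582972712723)] 3.8604936562974044
((0.6749475114413634, 0.4788087637418368), 0.6246973664672286)
```

```bash
python3 -c "
from workcell import env
print(env.finish_job())"
```

```text
the job is handed in; nothing more can be done
None
```

I wound the hanging jack's crank (the one at about x 0.53, y 0.20) clockwise by 3.87 rad, let go, backed the arm clear and handed the job in at about 9 s. No verdict came back.

- **Crank load:** the tangential force at the knob ran at 6.0–6.8 N while the foot was free. It started to rise at about 3.3 rad and reached about 9.7 N. That is roughly 0.5 rad of compression, or about 40 N at the foot (likely 25–50 N). This is worked out from the crank force, not measured at the foot.
- **After release:** the top and side pictures both give 3.86–3.87 rad of turn, matching the arm's own figure, so the knob stayed where I left it. Tool force was near zero.
- **Block:** the image check gave a shift of under 1 pixel, roughly 2–3 mm. That is close to noise, since the lowered foot and changed shadows fall in the same area.
- **Other jack:** I never touched it, but I did not measure its knob again at the end.
- **Weaker evidence:** while the crank was held still, the force dropped to 5.6–7 N because of friction, so only readings taken while turning were used. The side picture gave a foot drop of about 17 mm, taken when the crank angle implied 18 mm. That agrees within pixel error but is too coarse to show the contact itself.

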